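# Set the record cleaner's three toggles to on-off-on

## Task

Get the record cleaner ready for a wet wash at its small grey switch box: set the three side-by-side toggle levers to on, off, on. The two outer levers must be tipped fully over towards the aluminium rail on the box (on), the middle lever fully over away from the rail (off); a lever that is already right can stay as it is.

Things in the scene. Friction and masses are not known exactly. Their poses are not given: they have to be found in the camera images.
- switch_box: Grey box, black top, fixed to the bench, 110 (x) by 160 (y) by 50 mm high. Origin: centre of its underside, z up; +x points away from the robot within about 30 degrees. An aluminium rail 8 mm thick along y on top at x = +44 mm (58 mm above the bench) marks the ON side. Three steel levers in a row, pivots at x = 0, z = 50 mm and y = +40 (left), 0, -40 mm (right).
- lever_left (a joint): Lean of the left lever (y = +40 mm), rad: +0.42 fully towards the rail (box +x, on), -0.42 fully away (off), 0 upright. Starts on or off. Each lever: 9 mm round stem, 12 mm ball end, 42 mm long above the pivot; leaning, its ball centre is 15 mm from the pivot in x.
- lever_middle (a joint): Lean of the middle lever (y = 0), same meaning. Starts on. All levers are top-heavy and move easily (under 1 N): pushed a little past upright, a lever drops by itself to the far stop and stays there.
- lever_right (a joint): Lean of the right lever (y = -40 mm), same meaning. Starts on or off.
Things that resemble listed ones, but are neither listed nor needed, are in the scene too. Of the things shaped like the switch_box, the grey one is meant.

How it is judged:
By the outcome, as a careful person would: the job done as asked, in the order asked, and still so for the second after the job is handed in, with the robot touching nothing.
It also fails if it takes over 35 s, if anything falls off the work surface, if the arm or the gripper's body presses on something with over 40 N, if the wrist force passes 120 N, or if a joint passes its speed limit or range.

## Robot

A 6-joint arm with a two-finger parallel gripper is mounted at the origin on the work surface. World frame = base frame: x ahead of the robot, y to its left, z up, the work surface at z = 0. Lengths are in m, angles in rad, forces in N, time in s.
With the tool pointing down it reaches from about 0.35 to 0.975 m from the base axis. Payload 4.9 kg.
Tool frame: the origin (TCP) lies midway between the tips of the shut fingers; the grasp point (between the pads) lies 19 mm behind it; z points along the fingers, x is the direction in which the jaws open and shut, and the axes are right-handed (so a half turn about z gives the same grasp; the last joint's range is limited). The gripper opens to 85 mm and grips with 20 to 120 N. Pads are 22 mm wide; open, the fingers measure 114 mm over their backs; the gripper's body (76 mm by 85 mm) begins 54 mm behind the grasp point. The pads swing forward as they close: fully open they stand 13 mm farther back than shut.
Start: joints at [-1.452, 0.053, 1.613, -0, 1.476, -0.119], TCP at [0.147, -0.607, 0.231] pointing down, gripper open.
Joint ranges: [-3.01, 3.01], [-1.01, 2.22], [0.06, 2.58], [-1.02, 4.17], [0.09, 2.62], [-3.14, 3.14]. Speed limits (rad/s): [2.57, 2.57, 3.14, 3.14, 3.14, 3.14].

## Interface

Orientations are given as a unit quaternion [w, x, y, z].
In Python, from plant import * gives the robot as it stands.
- The arm moves only by the shell command python3 -m jog 'ROWS' [FORCE]. ROWS is JSON, a list that holds one entry, the list of rows, each a list of 7 numbers: the opening, from 0 (shut) to 1 (fully open), then the shift along the tool's x, y, z in mm, then the turn, a rotation vector about the tool's x, y, z in rad. A call has 1 to 20 rows; each row is the pose to reach, as a shift and turn from the pose commanded when the call began, along the tool's axes at that moment; what a row does not reach only later rows make up. A row lasts 1/8 s, in which the tool goes at most 62.5 mm and 10.7 degrees, less where a joint would pass 70% of its speed; a pose out of reach is approached as far as the arm can. A call with a gripper value outside its range is refused whole. The fingers move at their own pace and stop on an object; FORCE is the grip in N (left out, the last holds). Time passes only in rows, so rows that repeat a pose let the fingers close. It gives the time, the measured TCP pose, the force and the opening at its end, in the units of the state.
- read_state(): the state, without advancing time (a new reading comes with each control period).
- capture(name): name is "scene" or "side" or "wrist"; returns a dict with "image" (384x512x3 uint8, blue, green, red), "fx", "fy", "cx", "cy" (pixels), "k1" (the pictures are not rectified: a ray, as slopes to the right and down, at radius r is drawn at 1 + k1 r^2 times it, then the intrinsics apply), "world_from_camera" (4x4, takes a point from camera to world coordinates). Camera axes: x right, y down, z forward; pixel columns grow to the right and rows downward; lengths in m; the calibration is good to about 2 mm. A picture is of the moment at which its call begins. There is no depth.
- sign_off(): hands the job in, once; it reports no verdict.
The state is a dict: "time": time; "joint_positions": joint angles; "joint_vel": joint speeds; "joint_torque": joint torques, N m; "position": TCP position; "tcp_rot": TCP orientation; "wrist_force": force on the tool from outside, world axes, zero at the start; "wrist_torque": the same for the moment, N m; "finger_gap": finger opening in m.
Only numpy, scipy, OpenCV 4.12 (cv2) and the standard library are available. Lean on these libraries where they do the work, as an engineer would, in place of code of your own. Each camera call takes 0.05 s, during which the arm holds its last target.

## Working session

There is one attempt and no reset: what is moved stays moved. The work goes in short steps, Python scripts to look and compute and a shell command to move; the robot and the scene stay as the last step left them, time stands still between calls to the robot, and variables do not carry over. Pictures are saved under pics/ and viewed, and the job is handed in when it is done.

```bash
mkdir -p pics; ls; python3 - <<'E'
from plant import *
import cv2
s=read_state();print(s)
for n in("scene","side","wrist"):
    c=capture(n);cv2.imwrite(f"pics/{n}0.png",c["image"]);print(n,{k:v for k,v in c.items() if k!="image"})
E
```

```text
pics
{'time': 0.0, 'joint_positions': array([-1.45196834e+00,  5.33647618e-02,  1.61429209e+00, -4.77945043e-06,
        1.47598256e+00, -1.19004826e-01]), 'joint_vel': array([-2.94186052e-04,  3.74073392e-05, -2.94238363e-04,  2.43397904e-03,
        9.28693316e-04,  3.13395613e-04]), 'joint_torque': array([-2.49617529e-03, -3.93683124e+01, -3.70177853e+01, -1.15689622e-04,
        7.26496830e-03, -3.35349583e-06]), 'position': array([ 0.14717056, -0.60679008,  0.23005925]), 'tcp_rot': array([-7.22020241e-04,  7.86001320e-01, -6.18223970e-01, -7.25256348e-04]), 'wrist_force': array([-0.53585074, -0.93649049, -0.46518769]), 'wrist_torque': array([-0.03458514, -0.01733017, -0.05693404]), 'finger_gap': 0.08538483374865401}
scene {'fx': 453.90947580698884, 'fy': 453.90947580698884, 'cx': 251.97317431189205, 'cy': 191.29443007325685, 'k1': -0.01950679250571072, 'world_from_camera': array([[ 0.02401511,  0.73674871, -0.67574005,  1.25745558],
       [ 0.99961268, -0.02720487,  0.00586418, -0.02245026],
       [-0.01406299, -0.67561915, -0.73711668,  0.81450195],
       [ 0.        ,  0.  
[... 235 characters left out ...]
38995135e-01,
         4.36161622e-01],
       [-2.14068102e-01, -7.41966735e-01,  6.35342594e-01,
        -6.35984114e-01],
       [-3.07440145e-04, -6.50368945e-01, -7.59618418e-01,
         8.02293435e-01],
       [ 0.00000000e+00,  0.00000000e+00,  0.00000000e+00,
         1.00000000e+00]])}
wrist {'fx': 268.1932138436245, 'fy': 268.1932138436245, 'cx': 259.1659867144793, 'cy': 195.52951049831634, 'k1': -0.052503906158027795, 'world_from_camera': array([[ 0.23557456, -0.92408165, -0.30096135,  0.22520999],
       [-0.97185516, -0.2244644 , -0.07150724, -0.58794871],
       [-0.00147658,  0.30933613, -0.95095162,  0.37361688],
       [ 0.        ,  0.        ,  0.        ,  1.        ]])}
```

View pics/scene0.png

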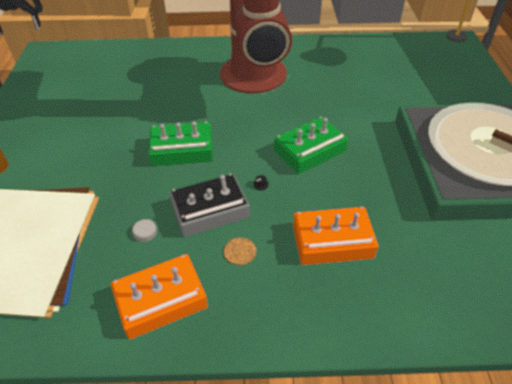

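View pics/side0.png

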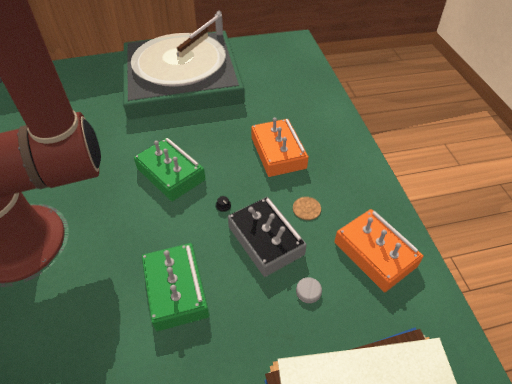

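The grey box with the black top is at scene (210,203) and side (267,235). The lookalikes in the scene view are green boxes at (181,143) and (311,142), and orange boxes at (160,295) and (335,235). I'm choosing the grey one and will check it in close crops.

```bash
python3 - <<'E'
import cv2,numpy as np
a=cv2.imread("pics/scene0.png")[165:240,160:260];b=cv2.imread("pics/side0.png")[190:280,220:312]
a=cv2.resize(a,(400*2,300*2)[:2],interpolation=3)[:, :];b=cv2.resize(b,None,fx=6,fy=6,interpolation=3)
cv2.imwrite("pics/ca.png",a);cv2.imwrite("pics/cb.png",b)
E
```

```text
(no output)
```

View pics/ca.png

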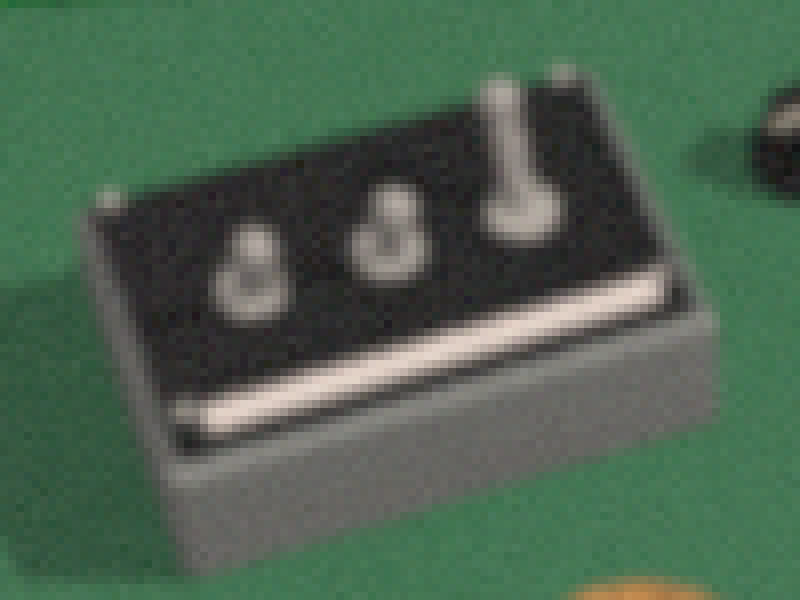

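View pics/cb.png

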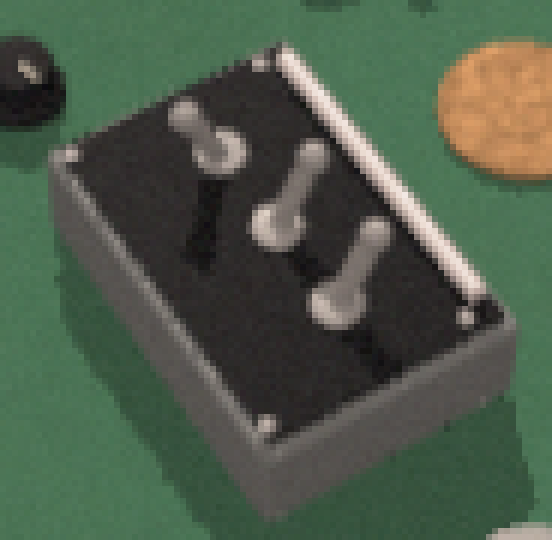

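Right and middle levers lean towards the rail (on) and the left one leans away (off). So the left lever goes to on, the middle to off, and the right stays. Next I triangulate the collars and balls.

```bash
cat > h.py <<'E'
import numpy as np,cv2
from plant import *
def ray(c,u,v):
    K=np.array([[c["fx"],0,c["cx"]],[0,c["fy"],c["cy"]],[0,0,1]])
    p=cv2.undistortPoints(np.array([[[u,v]]],float),K,np.array([c["k1"],0,0,0,0]))[0,0]
    T=c["world_from_camera"];d=T[:3,:3]@[p[0],p[1],1];return T[:3,3],d/np.linalg.norm(d)
def plane(c,u,v,z):
    o,d=ray(c,u,v);return o+d*(z-o[2])/d[2]
def tri(c1,p1,c2,p2):
    o1,d1=ray(c1,*p1);o2,d2=ray(c2,*p2)
    t=np.linalg.lstsq(np.c_[d1,-d2],o2-o1,rcond=None)[0];a=o1+d1*t[0];b=o2+d2*t[1]
    return (a+b)/2,np.linalg.norm(a-b)
E
python3 - <<'E'
from h import *
np.set_printoptions(precision=4,suppress=True)
c=capture("scene");s=capture("side")
A=lambda p:((p[0]+.5)/8-.5+160,(p[1]+.5)/8-.5+165)
B=lambda p:((p[0]+.5)/6-.5+220,(p[1]+.5)/6-.5+190)
P={}
for n,a,b,z in [("cL",(522,215),(220,152),.052),("cM",(390,253),(277,226),.052),("cR",(252,293),(335,304),.052),("bL",(500,92),(184,115),.0836),("bM",(400,200),(315,152),.0836),("bR",(257,242),(375,230),.0836),("rail0",(660,285),(288,60),.058),("rail1",(205,415),(478,290),.058)]:
    t,e=tri(c,A(a),s,B(b));print(n,t,"err",round(e,4),plane(c,*A(a),z)[:2],plane(s,*B(b),z)[:2]);P[n]=t
y=P["cL"]-P["cR"];print("len",np.linalg.norm(y),"yaw",np.arctan2(-y[0],y[1]))
r=P["rail0"]-P["rail1"];print("yaw rail",np.arctan2(-r[0],r[1]))
yw=np.arctan2(-y[0],y[1]);X=np.array([np.cos(yw),np.sin(yw),0])
for k in "LMR":print(k,(P["b"+k]-P["c"+k])@X)
st=read_state();from scipy.spatial.transform import Rotation as R
q=st["tcp_rot"];print(st["position"],R.from_quat([*q[1:],q[0]]).as_matrix())
E
```

```text
cL [ 0.555  -0.0783  0.0504] err 0.0003 [ 0.5566 -0.0783] [ 0.5546 -0.0794]
cM [ 0.5681 -0.1157  0.0501] err 0.0002 [ 0.5698 -0.1154] [ 0.5678 -0.1171]
cR [ 0.581  -0.1537  0.0496] err 0.0007 [ 0.5835 -0.1535] [ 0.5804 -0.1549]
bL [ 0.5399 -0.0834  0.0845] err 0.0015 [ 0.5383 -0.083 ] [ 0.5404 -0.0835]
bM [ 0.582  -0.1103  0.0857] err 0.0027 [ 0.5788 -0.1096] [ 0.583  -0.1101]
bR [ 0.5949 -0.1482  0.085 ] err 0.0015 [ 0.593 -0.148] [ 0.5955 -0.148 ]
rail0 [ 0.5884 -0.0407  0.054 ] err 0.0043 [ 0.5899 -0.0391] [ 0.5886 -0.0461]
rail1 [ 0.6309 -0.1627  0.0563] err 0.0004 [ 0.6322 -0.1623] [ 0.6306 -0.164 ]
len 0.07977701420907791 yaw 0.33296468722321804
yaw rail 0.3350615983331775
L -0.015860762554749327
M 0.014871817409340791
R 0.014873953177480206
[ 0.1472 -0.6071  0.2307] [[ 0.2355 -0.9719 -0.0001]
 [-0.9719 -0.2355  0.001 ]
 [-0.001  -0.0001 -1.    ]]
```

```bash
python3 -m jog '[[[0,-414,-475,60,0,0,-0.096],[0,-414,-475,60,0,0,-0.096],[0,-414,-475,60,0,0,-0.096],[0,-414,-475,60,0,0,-0.096],[0,-414,-475,60,0,0,-0.096],[0,-414,-475,60,0,0,-0.096],[0,-414,-475,60,0,0,-0.096],[0,-414,-475,60,0,0,-0.096],[0,-414,-475,60,0,0,-0.096],[0,-414,-475,60,0,0,-0.096],[0,-414,-475,60,0,0,-0.096],[0,-414,-475,60,0,0,-0.096],[0,-414,-475,60,0,0,-0.096],[0,-414,-475,60,0,0,-0.096],[0,-414,-475,60,0,0,-0.096],[0,-414,-475,60,0,0,-0.096]]]'
cat > where.py <<'E'
from h import *
from scipy.spatial.transform import Rotation as R
np.set_printoptions(precision=4,suppress=True)
s=read_state();p=s["position"];q=s["tcp_rot"];M=R.from_quat([*q[1:],q[0]]).as_matrix()
yw=.333;X=np.array([np.cos(yw),np.sin(yw),0]);Y=np.array([-X[1],X[0],0]);P=np.array([.568,-.1157,0])
print("t",s["time"],"box mm",(p-P)@X*1e3,(p-P)@Y*1e3,p[2]*1e3,"F",s["wrist_force"])
print("box axes in tool:",M.T@X,M.T@Y,M.T@[0,0,1.])
import sys
n=sys.argv[1];a,b=capture("side")["image"],capture("wrist")["image"]
cv2.imwrite("pics/%s.png"%n,np.hstack([cv2.resize(a[140:320,170:350],(390,390)),cv2.resize(b,(400,390))]))
E
python3 where.py h1
```

```text
time: 2.25
position: [0.5112, -0.0936, 0.1714]
tcp_rot: [-0.0, 0.814, -0.58, 0.0]
wrist_force: [-0.2, -0.3, 0.3]
finger_gap: 0.0
t 2.25 box mm -46.45058376181937 39.43590984376332 171.4386842618089 F [-0.2129 -0.2927  0.2983]
box axes in tool: [-0.0001 -1.      0.0002] [-1.      0.0001 -0.0002] [ 0.0002 -0.0002 -1.    ]
```

View pics/h1.png

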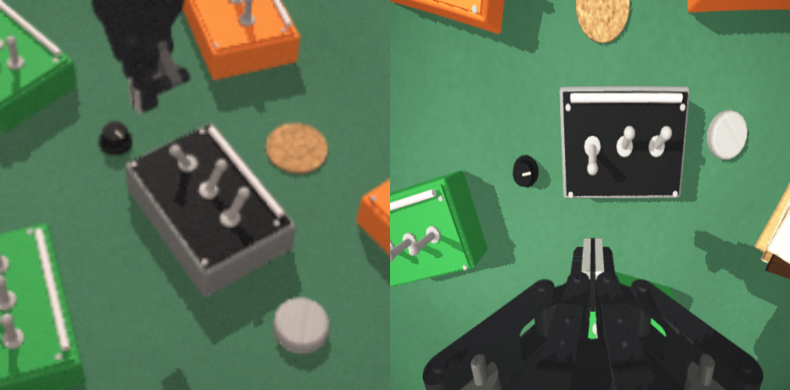

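The shut fingers are in line with the left lever on its off side, at wrist view (592,240) against the lever at (592,150). Next I lower, push 40 mm towards the rail, draw back and lift.

```bash
python3 -m jog '[[[0,0,0,50,0,0,0],[0,0,0,99,0,0,0],[0,0,0,99,0,0,0],[0,0,-12,99,0,0,0],[0,0,-20,99,0,0,0],[0,0,-28,99,0,0,0],[0,0,-36,99,0,0,0],[0,0,-40,99,0,0,0],[0,0,-40,99,0,0,0],[0,0,-20,99,0,0,0],[0,0,-2,99,0,0,0],[0,0,0,60,0,0,0],[0,0,0,10,0,0,0],[0,0,0,0,0,0,0],[0,0,0,0,0,0,0]]]'
python3 where.py h2
```

```text
time: 4.22
position: [0.5116, -0.0933, 0.1719]
tcp_rot: [-0.0, 0.815, -0.58, 0.001]
wrist_force: [0.2, 0.4, -0.4]
finger_gap: 0.0001
t 4.225 box mm -46.025624667498896 39.60890962538974 171.88161302772065 F [ 0.1755  0.4062 -0.4418]
box axes in tool: [ 0.0007 -1.      0.0011] [-1.     -0.0007 -0.0009] [ 0.0009 -0.0011 -1.    ]
```

View pics/h2.png

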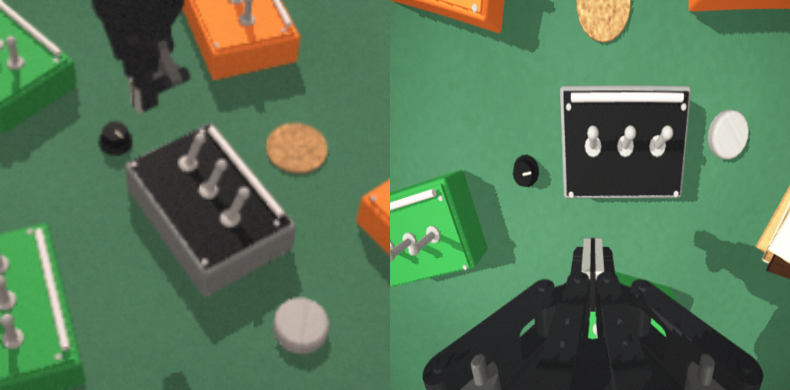

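All three levers now lean towards the rail, the left one at wrist view (593,133). Next I go over the middle lever to its rail side, lower and push it away from the rail.

```bash
python3 -m jog '[[[0,20,-45,0,0,0,0],[0,40,-91,0,0,0,0],[0,40,-91,0,0,0,0],[0,40,-91,50,0,0,0],[0,40,-91,98,0,0,0],[0,40,-91,98,0,0,0],[0,40,-80,98,0,0,0],[0,40,-72,98,0,0,0],[0,40,-64,98,0,0,0],[0,40,-56,98,0,0,0],[0,40,-51,98,0,0,0],[0,40,-51,98,0,0,0],[0,40,-70,98,0,0,0],[0,40,-89,98,0,0,0],[0,40,-91,60,0,0,0],[0,40,-91,10,0,0,0],[0,40,-40,-20,0,0,0],[0,40,0,-20,0,0,0],[0,40,0,-20,0,0,0],[0,40,0,-20,0,0,0]]]'
python3 where.py h3; python3 - <<'E'
from h import *
b=capture("wrist")["image"];cv2.imwrite("pics/h4.png",cv2.resize(b[60:240,130:390],None,fx=3,fy=3,interpolation=3))
E
```

```text
time: 6.82
position: [0.5247, -0.1309, 0.1912]
tcp_rot: [-0.0, 0.815, -0.58, 0.0]
wrist_force: [0.1, 0.0, -0.9]
finger_gap: 0.0004
t 6.825 box mm -45.85689671335813 -0.18374407345941163 191.2327794442189 F [ 0.0859  0.0299 -0.9009]
box axes in tool: [ 0.0007 -1.      0.0003] [-1.     -0.0007  0.0001] [-0.0001 -0.0003 -1.    ]
```

View pics/h3.png

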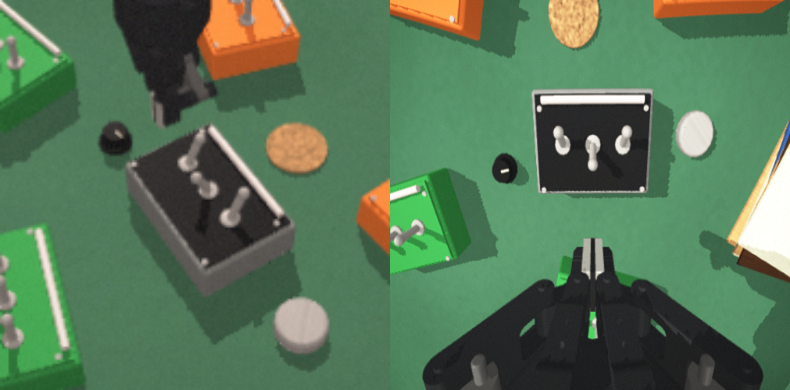

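View pics/h4.png

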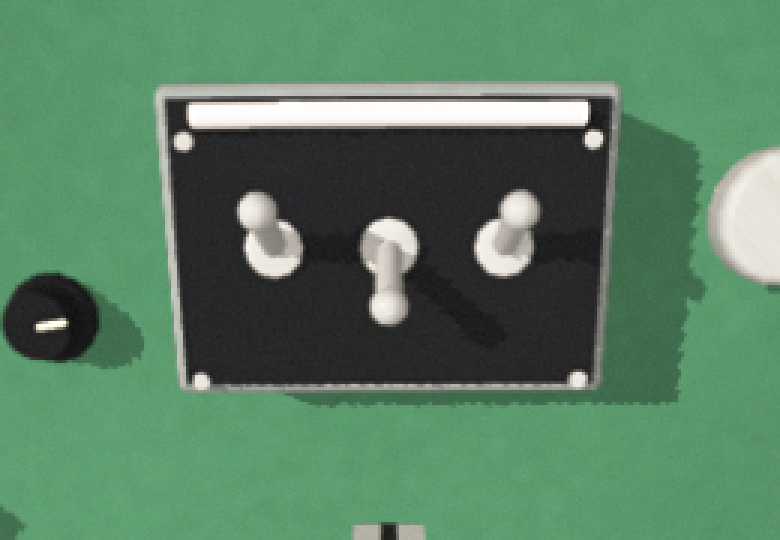

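The left ball (257,211) and right ball (520,210) lean to the rail, and the middle ball (388,307) leans away. I'll check the leans numerically, then hand in.

```bash
python3 - <<'E'
from h import *
c=capture("wrist");X=np.array([np.cos(.333),np.sin(.333),0]);Y=np.array([-X[1],X[0],0]);P=np.array([.568,-.1157,0])
for n,b,k in [("L",(257,211),(273,248)),("M",(388,307),(390,247)),("R",(520,210),(504,248))]:
    f=lambda p,z:plane(c,(p[0]+.5)/3-.5+130,(p[1]+.5)/3-.5+60,z)-P
    B=f(b,.0836);C=f(k,.051);print(n,"lean mm",(B-C)@X*1e3,"pivot",C@X*1e3,C@Y*1e3)
sign_off()
E
```

```text
L lean mm 15.100110654950974 pivot 1.0877898772474974 40.38703979667208
M lean mm -14.891685106438647 pivot 1.4364354449379304 -0.4498337658551902
R lean mm 15.397981359614432 pivot 1.2125387979116873 -40.24100234344034
the job is handed in; nothing more can be done
```

The grey box's levers are now set on, off, on, and the job is handed in. With the gripper shut, I pushed the left lever over to the rail, then the middle lever away from it. The right lever was already on, so I left it alone.

In the last wrist picture, the ball offsets along box x were +15.1 mm (left), -14.9 mm (middle) and +15.4 mm (right), against the ±15 mm expected at the stops. The measured pivots were within about 1.5 mm of where they should be.

The gripper was about 10 cm clear of the levers at hand-in. The clock stood at about 7 s, and the readings after each move showed under 1 N at the wrist. No check failed or disagreed.

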